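Lock the filter door with the clip bar and hold the reset plunger halfway

ROBOT

A 6-joint arm with a two-finger parallel gripper is mounted at the origin on the work surface. World frame = base frame: x ahead of the robot, y to its left, z up, the work surface at z = 0. Lengths are in m, angles in rad, forces in N, time in s.
With the tool pointing down it reaches from about 0.35 to 0.975 m from the base axis. Payload 4.9 kg.
Tool frame: the origin (TCP) lies at the very end of the fingers, on their centre line; the grasp point (between the pads) lies 19 mm behind it; z points along the fingers, y is the line along which they close (so a half turn about z gives the same grasp; the last joint's range is limited). The gripper opens to 85 mm and grips with 20 to 120 N. Pads are 22 mm wide; open, the fingers measure 114 mm over their backs; the gripper's body (76 mm by 85 mm) begins 54 mm behind the grasp point. The pads swing forward as they close: fully open they stand 13 mm farther back than shut.
Start: joints at [-1.416, 0.053, 1.613, -0, 1.476, -0.119], TCP at [0.169, -0.602, 0.231] pointing down, gripper open.
Joint ranges: [-3.01, 3.01], [-1.01, 2.22], [0.06, 2.58], [-1.02, 4.17], [0.09, 2.62], [-3.14, 3.14]. Speed limits (rad/s): [2.57, 2.57, 3.14, 3.14, 3.14, 3.14].

INTERFACE

Orientations are given as a rotation vector (axis times angle).
In Python, from station import ctrl gives the robot as it stands. The module is installed in compiled form; this text tells all that it offers.
- The arm moves only by the tool jog_arm, never from a script. Its argument "steps" is a list of rows, each an object with "delta_rot": the turn, a rotation vector about the tool's x, y, z in degrees, a list of three; "linear": the shift along the tool's x, y, z in m, a list of three; "grip": the finger opening in m, from 0 to 0.0854. In form: [{"delta_rot": [rx, ry, rz], "linear": [x, y, z], "grip": grip}, ...]. A call has 1 to 10 rows; each row shifts and turns the commanded pose from where the row before left it, along the tool's axes as they then stand; what a row does not reach is not made up. A row lasts 1/10 s, in which the tool goes at most 50 mm and 8.59 degrees, less where a joint would pass 70% of its speed; a pose out of reach is approached as far as the arm can. A call with a gripper value outside its range is refused whole. The fingers move at their own pace and stop on an object; "newtons" is the grip in N (left out, the last holds). Time passes only in rows, so rows that do not move let the fingers close. It gives the time, the measured TCP pose, the force, the opening and the grip force at its end, in the units of the state.
- ctrl.get_obs(): the state, without advancing time (a new reading comes with each control period).
- ctrl.get_image(name): name is "side" or "top"; returns (picture, depth): 384x512x3 uint8, red, green, blue; 384x512 float32, m along the optical axis (not along the pixel's ray), 0 where there is no reading.
- ctrl.camera_info(name): a dict with "camera_matrix" (3x3 intrinsics, pixels), "distortion" ([k1, k2, p1, p2, k3] as OpenCV has them; the pictures are not rectified), "R" (3x3) and "t" (3): a world point X has camera coordinates R X + t. Camera axes: x right, y down, z forward; pixel columns grow to the right and rows downward; lengths in m; the calibration is good to about 2 mm. A picture is of the moment at which its call begins. camera_info takes no time and is no camera call.
- ctrl.finish_job(): hands the job in; it is judged then, once.
The state is a dict: "t": time; "q": joint angles; "dq": joint speeds; "effort": joint torques, N m; "tool_pos": TCP position; "tool_rot": TCP orientation; "contact_force": force on the tool from outside, world axes, zero at the start; "wrist_torque": the same for the moment, N m; "opening": finger opening in m; "grip_force": force on a finger pad.
Only numpy, scipy, OpenCV 4.12 (cv2) and the standard library are available. Lean on these libraries where they do the work, as an engineer would, in place of code of your own. Each camera call takes 0.05 s, during which the arm holds its last target. There are 200 camera calls.

TASK

Lock the dehumidifier's filter door: take the purple clip bar from the bamboo tray, lay it upright and centred across the two black saddles on top of the dehumidifier, down in both notches, and let go of it. Then reset the filter counter: with the gripper, press the white spring plunger down to half of its 20 mm travel (its orange band has then just sunk into the black collar), never to the bottom, which switches the machine off, and finish while still holding it there. Leave the other things on the shelf alone.

Things in the scene. Friction and masses are not known exactly. Their poses are not given: they have to be found in the camera images.
- dehumidifier: Fixed white box, 200 (x) x 260 (y) x 120 mm high, z up, front grille facing its -x; origin at the centre of its underside, on the shelf. On top: a grey filter door with two small lugs (22 mm high, at x +54, y +-36 mm), two black saddles (see clip_seat) and the plunger at x -65, y +60 mm. Position and yaw vary.
- clip_seat (a point): Point midway between the two saddles, level with their notch floors, 135 mm above the shelf; axes as the dehumidifier. The saddles stand at y +-65 mm from it, each 16 mm long in y, with a notch 26 mm wide in x, open upwards and along y; cheek tops 15 mm above the notch floor. The laid bar runs along y with its origin at this point.
- clip_bar: Loose purple plastic bar, 60 g, 170 mm long (its x), 16 mm wide (y), 14 mm high (z), with a grip block in the middle, 42 mm long, 16 mm wide, rising to 38 mm above the underside. Origin at the centre of its underside. Starts upright on the tray floor, nothing near it; either end may go to either saddle.
- plunger (a joint): Travel of the spring plunger in m: 0 at rest (up), 0.020 at the bottom. It moves straight down. The spring pushes back with about 3 N at the start, 6 N halfway and 9 N at the bottom, and returns it when let go.
- plunger_top (a point): Centre of the plunger's flat white cap top, 34 mm across, 154 mm above the shelf at rest; goes down with the plunger. The cap is 14 mm high; at rest 10 mm of orange band shows between it and the black collar (44 mm across, top 130 mm above the shelf): at half travel the band has just gone, and further down the cap sinks into the collar.
- tray: Fixed bamboo tray, 240 (x) x 150 (y) mm, rim 16 mm high and 6 mm thick, inner floor 6 mm above the shelf, origin at the centre of its underside; it lies to the left or the right of the dehumidifier and carries the clip bar.
- soap_dish: Bystander: white ceramic soap dish with a bar of soap, 85 x 115 x 26 mm, origin under its centre; on a cork mat at the side of the dehumidifier away from the tray. Leave alone.
- pill_tin: Bystander: steel pill tin with flip-top lid, 58 x 84 x 22 mm, origin under its centre; on the same cork mat. Leave alone.
- lotion: Bystander: green bottle, 60 mm across, 150 mm high, origin under its centre; behind the dehumidifier. Leave alone.
- cream_jar: Bystander: amber jar, 68 mm across, 55 mm high, origin under its centre; behind the dehumidifier. Leave alone.
- tumbler: Bystander: blue tumbler with two toothbrushes, 74 mm across, 95 mm high (brushes to 165 mm), origin under its centre; behind the dehumidifier. Leave alone.
Mind the look-alikes: they are no part of the job. Of the things shaped like the clip_bar, the purple one is meant.

How it is judged:
By the outcome, as a careful person would: the job done as asked, in the order asked, and still so for the second after the job is handed in, while the arm keeps its last pose, push and grip.
It also fails if it takes over 58 s, if anything falls off the work surface, if the arm or the gripper's body presses on something with over 40 N, if the wrist force passes 120 N, or if a joint passes its speed limit or range.

## Working session

There is one attempt and no reset: what is moved stays moved. The work goes in short steps, Python scripts to look and compute and a tool call to move; the robot and the scene stay as the last step left them, time stands still between calls to the robot, and variables do not carry over. Pictures are saved under pics/ and viewed, at most 10 in all, crops included, and the job is handed in when it is done.

Besides the shell and the picture viewer there is one more tool, called after ">>>" as name(argument=value, ...), one argument or row to a line, values as JSON. jog_arm: Moves the arm, as the interface text tells. Its arguments: {"type":"object","properties":{"steps":{"type":"array"},"newtons":{"type":"number"}},"required":["steps"]}

```bash
mkdir -p pics
cat > h.py <<'E'
import numpy as np, cv2
from station import ctrl
from scipy.spatial.transform import Rotation as Ro
def cam(n):
    c=ctrl.camera_info(n); return np.array(c["camera_matrix"]),np.array(c["distortion"]),np.array(c["R"]),np.array(c["t"])
def ray(n,uv):
    K,D,R,t=cam(n); p=cv2.undistortPoints(np.float32(uv).reshape(-1,1,2),K,D).reshape(-1,2)
    d=np.c_[p,np.ones(len(p))]@R; return -R.T@t, d
def onplane(n,uv,z):
    o,d=ray(n,uv); return o+d*((z-o[2])/d[:,2])[:,None]
def cloud(n,dep):
    h,w=dep.shape; v,u=np.mgrid[:h,:w]; K,D,R,t=cam(n)
    p=cv2.undistortPoints(np.float32(np.c_[u.ravel(),v.ravel()]).reshape(-1,1,2),K,D).reshape(-1,2)
    X=(np.c_[p,np.ones(len(p))]*dep.reshape(-1,1)-t)@R
    return X.reshape(h,w,3)
def save(n,im): cv2.imwrite("pics/"+n,im[:,:,::-1])
E
python3 - <<'E'
from h import *
a,da=ctrl.get_image("top"); b,db=ctrl.get_image("side")
np.savez("s0.npz",a=a,da=da,b=b,db=db)
save("top0.png",a); save("side0.png",b)
o=ctrl.get_obs(); print(o["t"],o["tool_pos"],o["tool_rot"],o["opening"],o["contact_force"])
for n in("top","side"):
    K,D,R,t=cam(n); print(n,K[0,0],D,-R.T@t,R[2])
E
```

```text
0.1 [ 0.16892946 -0.60113545  0.23014788] [-3.11028275e+00 -4.28518736e-01  5.07629774e-06] 0.08533126938618334 [ 0.42599389 -1.17649634  0.39783485]
top 490.5412732723098 [0.04842141 0.         0.         0.         0.        ] [ 0.17611004 -0.07900949  1.63967545] [ 0.21987873  0.0043873  -0.97551735]
side 497.85396258152497 [-0.1523001  0.         0.         0.         0.       ] [-0.14523881 -0.80813736  1.2658533 ] [ 0.4435167   0.48487676 -0.75378211]
```

View pics/top0.png

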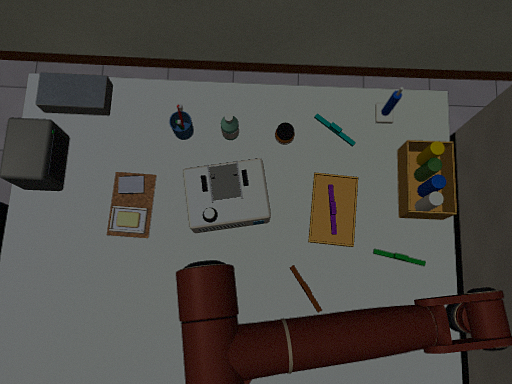

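View pics/side0.png

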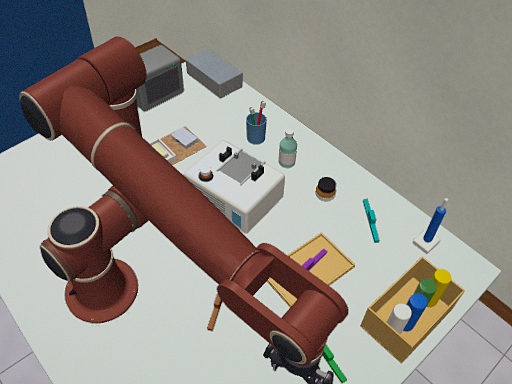

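The top view shows the dehumidifier at about (226,195), with saddles at (204,184) and (245,178) and the plunger at (209,214). The purple bar is at (333,208) in the tray. The side view shows the same layout, with the arm partly hiding the tray.

Run:
```python
from h import *
s=np.load("s0.npz"); a,da,b,db=s["a"],s["da"],s["b"],s["db"]
hs=cv2.cvtColor(a,cv2.COLOR_RGB2HSV)
m=cv2.inRange(hs,(130,90,40),(160,255,255)); m[:150]=0;m[260:]=0
C=cloud("top",da)
P=C[m>0]; print("purple n",len(P),P[:,2].min(),P[:,2].max())
v,u=np.nonzero(m)
W=onplane("top",np.c_[u,v],0.020)
c,(w,h),ang=cv2.minAreaRect(np.float32(W[:,:2]*1000)); print("rect mm",c,w,h,ang, "mean",W.mean(0))
hi=P[:,2]>0.034; Wt=onplane("top",np.c_[u,v][hi],0.044); print("block",hi.sum(),Wt.mean(0), Wt.min(0),Wt.max(0))
ev=np.linalg.eigh(np.cov(W[:,:2].T))[1][:,1]; print("axis deg",np.degrees(np.arctan2(ev[1],ev[0])))
# purple in side
hs2=cv2.cvtColor(b,cv2.COLOR_RGB2HSV); m2=cv2.inRange(hs2,(130,90,40),(160,255,255)); v2,u2=np.nonzero(m2); print("side purple",len(u2),u2.mean() if len(u2) else 0)
# black saddles
g=a.max(2); k=np.uint8(g<70)*255; roi=np.zeros_like(k); roi[155:232,182:272]=255
n,l,st,ce=cv2.connectedComponentsWithStats(k&roi)
for i in range(1,n):
    if st[i,4]>5:
        z=C[l==i][:,2]; print("dark",st[i],ce[i],onplane("top",ce[i],0.150).round(4),np.median(z).round(3))
# body top via depth
t=(C[:,:,2]>0.108)&(C[:,:,2]<0.13)&(roi>0); 
v,u=np.nonzero(t); W=onplane("top",np.c_[u,v],0.12); print("top",cv2.minAreaRect(np.float32(W[:,:2]*1000)),len(u))
save("z1.png",cv2.resize(a[150:240,175:275],None,fx=6,fy=6,interpolation=cv2.INTER_CUBIC))
```

```text
purple n 230 0.008938905650761126 1.6396754459678822
rect mm (496.6274108886719, -339.452880859375) 164.42295837402344 20.16946029663086 3.9022974967956543 mean [ 0.49604689 -0.33921437  0.02      ]
block 61 [ 0.49960095 -0.3371571   0.044     ] [ 0.47742277 -0.34412295  0.044     ] [ 0.56528264 -0.3237631   0.044     ]
axis deg -175.37287916242957
side purple 187 312.2994652406417
dark [209 164  32  37 937] [224.64354322 181.56136606] [[0.5432 0.0187 0.15  ]] 0.124
dark [242 169   7  17  86] [244.74418605 177.53488372] [[ 0.5589 -0.0435  0.15  ]] 0.137
dark [201 175   7  17  93] [203.90322581 183.10752688] [[0.5355 0.0831 0.15  ]] 0.139
dark [203 208  15  15  85] [210.96470588 216.8       ] [[0.4299 0.0547 0.15  ]] 0.13
dark [191 217  80  15 377] [230.77718833 225.07161804] [[ 0.4068 -0.0075  0.15  ]] 0.079
top ((513.8433227539062, 13.50128173828125), (200.22723388671875, 258.0793762207031), 10.595032691955566) 4572
```

View pics/z1.png

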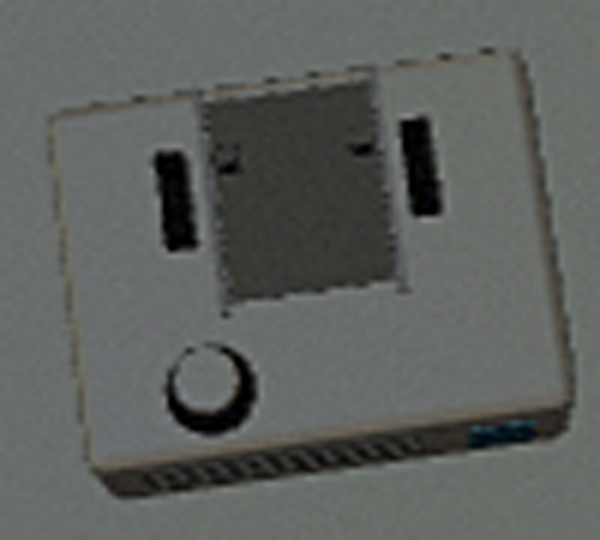

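The crop shows the saddles centred at about (204,183) and (245,177.5), the cap at about (209,213), and a body yaw of roughly 10.5°. I'll cross-check this with the side view and plan the first move.

```bash
cat >> h.py <<'E'
def to(x,y,z,psi):
    "tool-axes shift from the measured pose and turn about tool z (deg), translation first"
    o=ctrl.get_obs(); R=Ro.from_rotvec(o["tool_rot"]).as_matrix(); X=R[:,0]
    p=np.degrees(np.arctan2(X[1],X[0])); d=R.T@(np.array([x,y,z])-o["tool_pos"])
    print("t",round(o["t"],2),"pos",np.round(o["tool_pos"],4),"psi",p.round(2),"zdir",R[:,2].round(3),"F",np.round(o["contact_force"],1),"open",round(o["opening"],4),"q6",round(o["q"][5],2))
    print("lin",d.round(4),"turn z",round(p-psi,2))
E
python3 - <<'E'
from h import *
s=np.load("s0.npz"); b,db=s["b"],s["db"]
k=np.uint8(b.max(2)<70)*255; roi=np.zeros_like(k); roi[135:215,185:290]=255
C=cloud("side",db)
n,l,st,ce=cv2.connectedComponentsWithStats(k&roi)
for i in range(1,n):
    if st[i,4]>8: print(st[i],ce[i].round(1),np.median(C[l==i],0).round(4),onplane("side",ce[i],0.142).round(4))
# white cap: high points inside
r=(C[:,:,2]>0.145)&(C[:,:,2]<0.162)&(b.min(2)>90)&(roi>0); v,u=np.nonzero(r); print("cap side",len(u),u.mean(),v.mean(),onplane("side",[[u.mean(),v.mean()]],.154))
a,da=s["a"],s["da"]; A=cloud("top",da); m=np.zeros(da.shape,bool); m[203:222,200:220]=1
r=(A[:,:,2]>0.145)&(A[:,:,2]<0.162)&(a.min(2)>70)&m; v,u=np.nonzero(r); print("cap top",len(u),u.mean(),v.mean(),onplane("top",[[u.mean(),v.mean()]],.154))
hs2=cv2.cvtColor(b,cv2.COLOR_RGB2HSV); m2=cv2.inRange(hs2,(130,90,40),(160,255,255)); v,u=np.nonzero(m2); W=onplane("side",np.c_[u,v],.02); print("purple side",W.min(0),W.max(0))
to(.498,-.3375,.23,4.5)
save("z2.png",cv2.resize(b[130:310,180:365],None,fx=4,fy=3.3,interpolation=cv2.INTER_CUBIC))
E
```

```text
[220 147  12  15 100] [225.5 154.2] [0.5409 0.0794 0.1363] [[0.5353 0.0761 0.142 ]]
[252 165   4   4  12] [253.5 166.2] [ 0.5731 -0.018   0.1362] [[ 0.568  -0.0211  0.142 ]]
[251 165  13  16 108] [257.2 173.1] [ 0.5616 -0.0484  0.1375] [[ 0.5577 -0.0501  0.142 ]]
[199 172  14   9  59] [205.8 177.4] [0.431  0.0471 0.1278] [[0.4272 0.0386 0.142 ]]
cap side 88 206.47727272727272 168.4659090909091 [[0.44521814 0.05719328 0.154     ]]
cap top 85 208.8470588235294 212.83529411764707 [[0.44129776 0.06158038 0.154     ]]
purple side [ 0.37202483 -0.35057621  0.02      ] [0.58040401 1.04711944 0.02      ]
t 0.1 pos [ 0.1689 -0.6011  0.2301] psi 15.69 zdir [-0.     0.002 -1.   ] F [ 0.4 -1.2  0.4] open 0.0853 q6 -0.12
lin [ 0.3881 -0.1648  0.0006] turn z 11.19
```

View pics/z2.png

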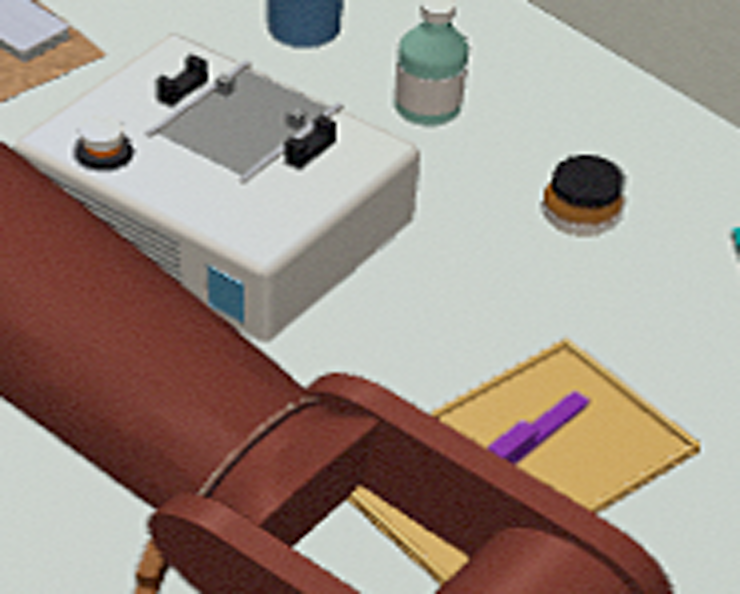

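The side crop shows both notched saddles, with the cap and its orange band at about (205,169) in the full picture. The bar has its grip block up. Now I move above it.

>>> jog_arm(
  steps=[
    {"delta_rot": [0, 0, 0], "linear": [0.0431, -0.0183, 0], "grip": 0.05},
    {"delta_rot": [0, 0, 0], "linear": [0.0431, -0.0183, 0], "grip": 0.05},
    {"delta_rot": [0, 0, 0], "linear": [0.0431, -0.0183, 0], "grip": 0.05},
    {"delta_rot": [0, 0, 0], "linear": [0.0431, -0.0183, 0], "grip": 0.05},
    {"delta_rot": [0, 0, 0], "linear": [0.0431, -0.0183, 0], "grip": 0.05},
    {"delta_rot": [0, 0, 0], "linear": [0.0431, -0.0183, 0], "grip": 0.05},
    {"delta_rot": [0, 0, 0], "linear": [0.0431, -0.0183, 0], "grip": 0.05},
    {"delta_rot": [0, 0, 0], "linear": [0.0431, -0.0183, 0], "grip": 0.05},
    {"delta_rot": [0, 0, 0], "linear": [0.0431, -0.0183, 0], "grip": 0.05},
    {"delta_rot": [0, 0, 5.6], "linear": [0, 0, 0], "grip": 0.05},
  ],
)

```text
t: 1.1
tool_pos: [0.5011, -0.3343, 0.2306]
tool_rot: [-3.127, -0.282, -0.001]
contact_force: [-0.4, -0.4, -0.5]
opening: 0.0498
grip_force: 0.0
```

>>> jog_arm(
  steps=[
    {"delta_rot": [0, 0, 5.6], "linear": [0, 0, 0], "grip": 0.05},
    {"delta_rot": [0, 0, 0], "linear": [0, 0, 0.04], "grip": 0.05},
    {"delta_rot": [0, 0, 0], "linear": [0, 0, 0.04], "grip": 0.05},
    {"delta_rot": [0, 0, 0], "linear": [0, 0, 0.03], "grip": 0.05},
    {"delta_rot": [0, 0, 0], "linear": [0, 0, 0], "grip": 0.05},
    {"delta_rot": [0, 0, 0], "linear": [0, 0, 0], "grip": 0.05},
  ],
)

```text
t: 1.7
tool_pos: [0.4977, -0.3381, 0.1211]
tool_rot: [-3.138, -0.123, 0.001]
contact_force: [0.4, 0.3, 0.8]
opening: 0.0502
grip_force: 0.0
```

Run:
```python
from h import *
to(.498,-.3375,.016,4.5)
b,db=ctrl.get_image("side"); a,da=ctrl.get_image("top"); np.savez("s1.npz",a=a,da=da,b=b,db=db)
for n,im in(("side",b),("top",a)):
    m=cv2.inRange(cv2.cvtColor(im,cv2.COLOR_RGB2HSV),(130,90,40),(160,255,255)); v,u=np.nonzero(m); print(n,len(u),u.min(),u.max(),v.min(),v.max())
v=cv2.resize(b[190:330,240:400],None,fx=4,fy=4,interpolation=cv2.INTER_CUBIC); save("z3.png",v)
```

```text
t 1.7 pos [ 0.4977 -0.3381  0.1211] psi 4.49 zdir [-0.001  0.001 -1.   ] F [0.4 0.3 0.8] open 0.0502 q6 0.77
lin [ 0.0004 -0.0004  0.1051] turn z -0.01
side 339 34 326 37 287
top 30 183 333 123 233
```

View pics/z3.png

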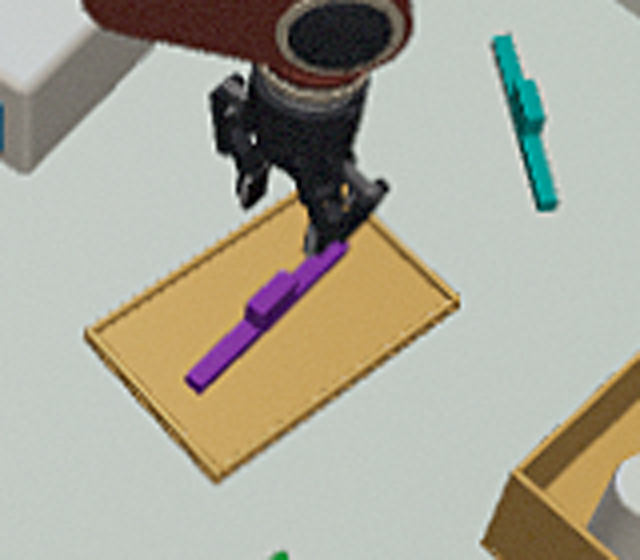

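The whole bar is visible in the side view, from about (287,287) to (326,250), with the block at about (308,264) and the open fingers above it. I'll refine its centre from this view.

Run:
```python
from h import *
s=np.load("s1.npz")
for n,im in(("side",s["b"]),("top",np.load("s0.npz")["a"])):
    m=cv2.inRange(cv2.cvtColor(im,cv2.COLOR_RGB2HSV),(130,90,40),(160,255,255))
    m[:150]=0; m[310:]=0; m[:,:270]=0; m[:,360:]=0
    v,u=np.nonzero(m); W=onplane(n,np.c_[u,v],.013)[:,:2]
    e=np.array([np.cos(np.radians(4.5)),np.sin(np.radians(4.5))]); nn=np.array([-e[1],e[0]])
    q=(W-[.498,-.3375])@e; r=(W-[.498,-.3375])@nn
    # centre line of the end parts (no block)
    for lo,hi in((-.08,-.04),(.04,.075)):
        k=(q>lo)&(q<hi); print(n,lo,"across",r[k].mean().round(4))
    print(n,"along",q.min().round(4),q.max().round(4))
```

```text
side -0.08 across -0.0024
side 0.04 across -0.0022
side along -0.0868 0.0884
top -0.08 across -0.002
top 0.04 across -0.0021
top along -0.0829 0.0824
```

>>> jog_arm(
  steps=[
    {"delta_rot": [0, 0, 0], "linear": [0, 0.001, 0.03], "grip": 0.05},
    {"delta_rot": [0, 0, 0], "linear": [0, 0, 0.03], "grip": 0.05},
    {"delta_rot": [0, 0, 0], "linear": [0, 0, 0.025], "grip": 0.05},
    {"delta_rot": [0, 0, 0], "linear": [0, 0, 0.02], "grip": 0.05},
    {"delta_rot": [0, 0, 0], "linear": [0, 0, 0], "grip": 0.05},
    {"delta_rot": [0, 0, 0], "linear": [0, 0, 0], "grip": 0.0},
    {"delta_rot": [0, 0, 0], "linear": [0, 0, 0], "grip": 0.0},
    {"delta_rot": [0, 0, 0], "linear": [0, 0, 0], "grip": 0.0},
    {"delta_rot": [0, 0, 0], "linear": [0, 0, 0], "grip": 0.0},
    {"delta_rot": [0, 0, 0], "linear": [0, 0, 0], "grip": 0.0},
  ],
  newtons=30,
)

```text
t: 2.8
tool_pos: [0.4996, -0.3407, 0.0191]
tool_rot: [3.136, 0.123, 0.005]
contact_force: [0.2, 0.3, 7.0]
opening: 0.0154
grip_force: 30.6
```

>>> jog_arm(
  steps=[
    {"delta_rot": [0, 0, 0], "linear": [0, 0, -0.01], "grip": 0.0},
    {"delta_rot": [0, 0, 0], "linear": [0, 0, -0.03], "grip": 0.0},
    {"delta_rot": [0, 0, 0], "linear": [0, 0, -0.045], "grip": 0.0},
    {"delta_rot": [0, 0, 0], "linear": [0, 0, -0.045], "grip": 0.0},
    {"delta_rot": [0, 0, 0], "linear": [0, 0, -0.045], "grip": 0.0},
    {"delta_rot": [0, 0, 0], "linear": [0, 0, -0.03], "grip": 0.0},
    {"delta_rot": [0, 0, 0], "linear": [0, 0, 0], "grip": 0.0},
    {"delta_rot": [0, 0, 0], "linear": [0, 0, 0], "grip": 0.0},
  ],
  newtons=40,
)

```text
t: 3.6
tool_pos: [0.4981, -0.3393, 0.2225]
tool_rot: [3.138, 0.123, 0.002]
contact_force: [-0.8, 0.4, -1.0]
opening: 0.015
grip_force: 39.5
```

Run:
```python
from h import *
to(.549,.0195,.220,100.5)
b,db=ctrl.get_image("side"); np.savez("s2.npz",b=b,db=db)
save("z4.png",cv2.resize(b[150:310,230:400],None,fx=3.5,fy=3.5,interpolation=cv2.INTER_CUBIC))
```

```text
t 3.6 pos [ 0.4981 -0.3393  0.2225] psi 4.49 zdir [ 0.001 -0.001 -1.   ] F [-0.8  0.4 -1. ] open 0.015 q6 0.77
lin [ 0.0788 -0.3538  0.0022] turn z -96.01
```

View pics/z4.png

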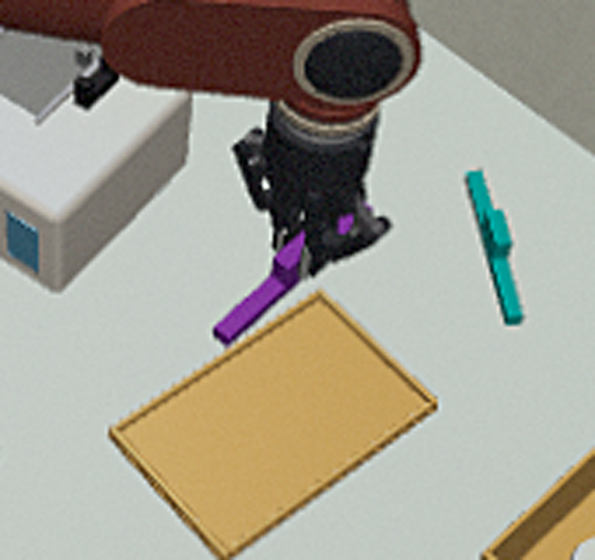

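The bar is held upright and clear of the tray, with its near end at about (292,245). Next I turn by -96° and carry it over the saddles.

>>> jog_arm(
  steps=[
    {"delta_rot": [0, 0, -8], "linear": [0, 0, 0], "grip": 0.0},
    {"delta_rot": [0, 0, -8], "linear": [0, 0, 0], "grip": 0.0},
    {"delta_rot": [0, 0, -8], "linear": [0, 0, 0], "grip": 0.0},
    {"delta_rot": [0, 0, -8], "linear": [0, 0, 0], "grip": 0.0},
    {"delta_rot": [0, 0, -8], "linear": [0, 0, 0], "grip": 0.0},
    {"delta_rot": [0, 0, -8], "linear": [0, 0, 0], "grip": 0.0},
    {"delta_rot": [0, 0, -8], "linear": [0, 0, 0], "grip": 0.0},
    {"delta_rot": [0, 0, -8], "linear": [0, 0, 0], "grip": 0.0},
    {"delta_rot": [0, 0, -8], "linear": [0, 0, 0], "grip": 0.0},
    {"delta_rot": [0, 0, -8], "linear": [0, 0, 0], "grip": 0.0},
  ],
)

```text
t: 4.65
tool_pos: [0.4969, -0.3383, 0.2182]
tool_rot: [-2.316, -2.115, 0.001]
contact_force: [-0.0, 0.6, -0.1]
opening: 0.015
grip_force: 39.5
```

>>> jog_arm(
  steps=[
    {"delta_rot": [0, 0, -8], "linear": [0, 0, 0], "grip": 0.0},
    {"delta_rot": [0, 0, -8], "linear": [0, 0, 0], "grip": 0.0},
    {"delta_rot": [0, 0, 0], "linear": [0.0429, 0.0144, 0], "grip": 0.0},
    {"delta_rot": [0, 0, 0], "linear": [0.0429, 0.0144, 0], "grip": 0.0},
    {"delta_rot": [0, 0, 0], "linear": [0.0429, 0.0144, 0], "grip": 0.0},
    {"delta_rot": [0, 0, 0], "linear": [0.0429, 0.0144, 0], "grip": 0.0},
    {"delta_rot": [0, 0, 0], "linear": [0.0429, 0.0144, 0], "grip": 0.0},
    {"delta_rot": [0, 0, 0], "linear": [0.0429, 0.0144, 0], "grip": 0.0},
    {"delta_rot": [0, 0, 0], "linear": [0.0429, 0.0144, 0], "grip": 0.0},
    {"delta_rot": [0, 0, 0], "linear": [0.0429, 0.0144, 0], "grip": 0.0},
  ],
)

```text
t: 5.65
tool_pos: [0.5473, 0.0212, 0.2186]
tool_rot: [-2.007, -2.412, 0.004]
contact_force: [0.9, 0.2, -0.7]
opening: 0.0152
grip_force: 39.5
```

>>> jog_arm(
  steps=[
    {"delta_rot": [0, 0, 0], "linear": [0, 0, 0.02], "grip": 0.0},
    {"delta_rot": [0, 0, 0], "linear": [0, 0, 0.01], "grip": 0.0},
    {"delta_rot": [0, 0, 0], "linear": [0, 0, 0], "grip": 0.0},
    {"delta_rot": [0, 0, 0], "linear": [0, 0, 0], "grip": 0.0},
  ],
)

```text
t: 6.05
tool_pos: [0.5481, 0.0184, 0.1902]
tool_rot: [-2.01, -2.412, 0.002]
contact_force: [0.8, -0.5, -0.5]
opening: 0.015
grip_force: 39.5
```

Run:
```python
from h import *
to(.549,.0195,.160,100.5)
b,db=ctrl.get_image("side"); a,da=ctrl.get_image("top"); np.savez("s3.npz",a=a,da=da,b=b,db=db)
v=np.hstack([cv2.resize(im,None,fx=4,fy=4,interpolation=cv2.INTER_CUBIC) for im in (b[115:215,185:285],a[145:245,175:275])]); save("z5.png",v)
```

```text
t 6.05 pos [0.5481 0.0184 0.1902] psi 100.41 zdir [-0.002  0.    -1.   ] F [ 0.8 -0.5 -0.5] open 0.015 q6 -0.28
lin [0.0009 0.0011 0.0301] turn z -0.09
```

View pics/z5.png

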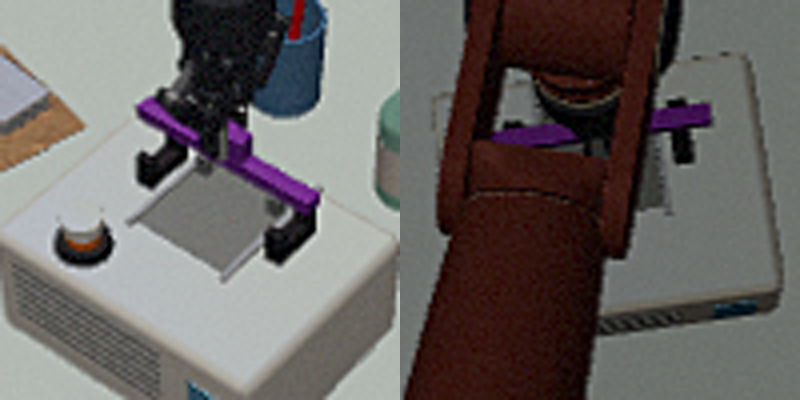

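The bar hangs over both saddles. In the left panel (side view) its near end is at about (265,165), over the near saddle. In the top view it runs parallel to the saddle line. I'll measure its offset against the saddles.

Run:
```python
from h import *
s=np.load("s3.npz"); th=np.radians(100.5); e=np.array([np.cos(th),np.sin(th)]); nn=np.array([e[1],-e[0]]); S=np.array([.549,.019])
for n,im,rg in(("side",s["b"],(135,175,210,270)),("top",s["a"],(165,190,190,260))):
    m=cv2.inRange(cv2.cvtColor(im,cv2.COLOR_RGB2HSV),(130,90,40),(160,255,255)); k=np.zeros_like(m); k[rg[0]:rg[1],rg[2]:rg[3]]=255; m&=k
    v,u=np.nonzero(m)
    for z in (.178,.185,.192):
        W=onplane(n,np.c_[u,v],z)[:,:2]-S; q=W@e; r=W@nn
        print(n,z,len(u),"along",q.min().round(4),q.max().round(4),"across near-end",r[q<-.04].mean().round(4),r[q<-.04].min().round(4),r[q<-.04].max().round(4))
# saddles, same frame
for n,f,key,thr in(("side","s0.npz","b",70),("top","s0.npz","a",70)):
    im=np.load(f)[key]; kk=im.max(2)<thr
    for (r0,r1,c0,c1) in (((145,163,219,233),(168,183,250,266)) if n=="side" else ((174,193,200,209),(168,187,241,250))):
        v,u=np.nonzero(kk[r0:r1,c0:c1]); 
        for z in(.135,.150):
            W=onplane(n,np.c_[u+c0,v+r0],z)[:,:2]-S; q=W@e; r=W@nn; print("saddle",n,z,"along",q.min().round(4),q.max().round(4),"across",r.min().round(4),r.max().round(4))
```

```text
side 0.178 288 along -0.0855 0.0887 across near-end 0.0038 -0.0091 0.0163
side 0.185 288 along -0.0894 0.0837 across near-end -0.0016 -0.0144 0.0109
side 0.192 288 along -0.0932 0.0787 across near-end -0.007 -0.0197 0.0054
top 0.178 157 along -0.0872 0.0801 across near-end 0.0036 -0.0042 0.0115
top 0.185 157 along -0.0869 0.0796 across near-end 0.0018 -0.006 0.0096
top 0.192 157 along -0.0866 0.079 across near-end -0.0001 -0.0078 0.0077
saddle side 0.135 along 0.0499 0.0808 across -0.0283 0.0343
saddle side 0.15 along 0.0401 0.0707 across -0.039 0.0228
saddle side 0.135 along -0.0781 -0.0448 across -0.0283 0.0293
saddle side 0.15 along -0.0861 -0.0533 across -0.039 0.0179
saddle top 0.135 along 0.0575 0.075 across -0.0245 0.0298
saddle top 0.15 along 0.0566 0.074 across -0.028 0.0257
saddle top 0.135 along -0.0727 -0.0553 across -0.0234 0.0298
saddle top 0.15 along -0.0723 -0.055 across -0.027 0.0256
```

>>> jog_arm(
  steps=[
    {"delta_rot": [0, 0, 0], "linear": [0.004, 0.0005, 0], "grip": 0.0},
    {"delta_rot": [0, 0, 0], "linear": [0, 0, 0.012], "grip": 0.0},
    {"delta_rot": [0, 0, 0], "linear": [0, 0, 0.008], "grip": 0.0},
    {"delta_rot": [0, 0, 0], "linear": [0, 0, 0.008], "grip": 0.0},
    {"delta_rot": [0, 0, 0], "linear": [0, 0, 0.006], "grip": 0.0},
    {"delta_rot": [0, 0, 0], "linear": [0, 0, 0], "grip": 0.0},
    {"delta_rot": [0, 0, 0], "linear": [0, 0, 0], "grip": 0.0},
  ],
)

```text
t: 6.85
tool_pos: [0.5485, 0.0232, 0.1571]
tool_rot: [-2.009, -2.415, 0.0]
contact_force: [0.7, -0.6, -0.5]
opening: 0.0149
grip_force: 39.5
```

Run:
```python
from h import *
to(.549,.019,.1475,100.5)
b,db=ctrl.get_image("side"); a,da=ctrl.get_image("top"); np.savez("s4.npz",a=a,da=da,b=b,db=db)
v=np.hstack([cv2.resize(im,None,fx=5,fy=5,interpolation=cv2.INTER_CUBIC) for im in (b[125:205,195:275],a[150:230,185:265])]); save("z6.png",v)
```

```text
t 6.85 pos [0.5485 0.0232 0.1571] psi 100.49 zdir [-0.  0. -1.] F [ 0.7 -0.6 -0.5] open 0.0149 q6 -0.28
lin [-0.0043 -0.0003  0.0096] turn z -0.01
```

View pics/z6.png

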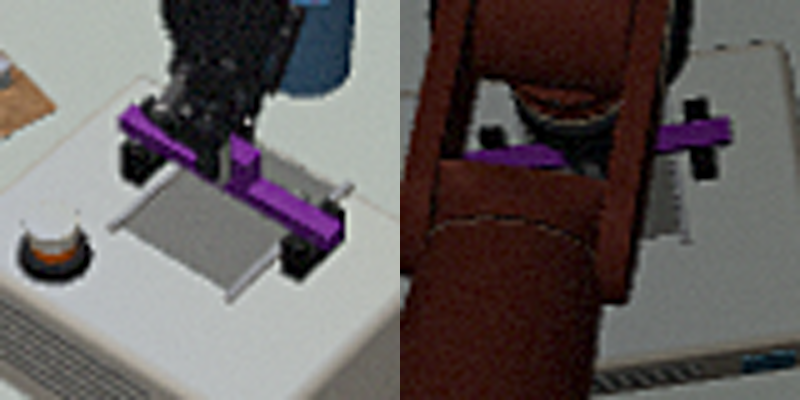

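The bar is entering both notches, between the cheeks, with no side force. I'll lower it the rest of the way.

>>> jog_arm(
  steps=[
    {"delta_rot": [0, 0, 0], "linear": [0, 0, 0.003], "grip": 0.0},
    {"delta_rot": [0, 0, 0], "linear": [0, 0, 0.003], "grip": 0.0},
    {"delta_rot": [0, 0, 0], "linear": [0, 0, 0.002], "grip": 0.0},
    {"delta_rot": [0, 0, 0], "linear": [0, 0, 0], "grip": 0.0},
    {"delta_rot": [0, 0, 0], "linear": [0, 0, 0], "grip": 0.0},
  ],
)

```text
t: 7.45
tool_pos: [0.5485, 0.0232, 0.1492]
tool_rot: [-2.009, -2.415, 0.0]
contact_force: [0.1, -0.1, -0.1]
opening: 0.0152
grip_force: 39.5
```

>>> jog_arm(
  steps=[
    {"delta_rot": [0, 0, 0], "linear": [0, 0, 0.001], "grip": 0.0},
    {"delta_rot": [0, 0, 0], "linear": [0, 0, 0], "grip": 0.0},
    {"delta_rot": [0, 0, 0], "linear": [0, 0, 0], "grip": 0.0},
  ],
)

```text
t: 7.75
tool_pos: [0.5486, 0.0232, 0.1484]
tool_rot: [2.009, 2.415, 0.0]
contact_force: [-0.0, -0.3, 0.0]
opening: 0.015
grip_force: 39.5
```

>>> jog_arm(
  steps=[
    {"delta_rot": [0, 0, 0], "linear": [0, 0, 0.001], "grip": 0.0},
    {"delta_rot": [0, 0, 0], "linear": [0, 0, 0], "grip": 0.0},
    {"delta_rot": [0, 0, 0], "linear": [0, 0, 0], "grip": 0.0},
  ],
)

```text
t: 8.05
tool_pos: [0.5488, 0.0231, 0.1481]
tool_rot: [2.009, 2.415, 0.0]
contact_force: [-2.6, 0.4, 5.5]
opening: 0.0152
grip_force: 40.2
```

>>> jog_arm(
  steps=[
    {"delta_rot": [0, 0, 0], "linear": [0, 0, 0.001], "grip": 0.0},
    {"delta_rot": [0, 0, 0], "linear": [0, 0, 0], "grip": 0.0},
    {"delta_rot": [0, 0, 0], "linear": [0, 0, 0], "grip": 0.0},
  ],
)

```text
t: 8.35
tool_pos: [0.5488, 0.0232, 0.1481]
tool_rot: [2.009, 2.415, 0.0]
contact_force: [-4.9, 0.4, 10.1]
opening: 0.0157
grip_force: 40.9
```

The bar is seated: contact came at TCP z 0.148, which puts its underside at about 0.135. I'll ease off the push, release and rise.

>>> jog_arm(
  steps=[
    {"delta_rot": [0, 0, 0], "linear": [0, 0, -0.002], "grip": 0.0},
    {"delta_rot": [0, 0, 0], "linear": [0, 0, 0], "grip": 0.018},
    {"delta_rot": [0, 0, 0], "linear": [0, 0, 0], "grip": 0.025},
    {"delta_rot": [0, 0, 0], "linear": [0, 0, 0], "grip": 0.04},
    {"delta_rot": [0, 0, 0], "linear": [0, 0, 0], "grip": 0.04},
    {"delta_rot": [0, 0, 0], "linear": [0, 0, 0], "grip": 0.04},
    {"delta_rot": [0, 0, 0], "linear": [0, 0, -0.02], "grip": 0.04},
    {"delta_rot": [0, 0, 0], "linear": [0, 0, -0.04], "grip": 0.04},
    {"delta_rot": [0, 0, 0], "linear": [0, 0, -0.04], "grip": 0.04},
    {"delta_rot": [0, 0, 0], "linear": [0, 0, 0], "grip": 0.04},
  ],
)

```text
t: 9.35
tool_pos: [0.5519, 0.0229, 0.256]
tool_rot: [2.002, 2.407, 0.011]
contact_force: [-0.2, -0.4, 0.3]
opening: 0.0401
grip_force: 0.0
```

Run:
```python
from h import *
to(.441,.0605,.20,100.5)
b,db=ctrl.get_image("side"); a,da=ctrl.get_image("top"); np.savez("s5.npz",a=a,da=da,b=b,db=db)
th=np.radians(100.5); e=np.array([np.cos(th),np.sin(th)]); nn=np.array([e[1],-e[0]]); S=np.array([.549,.019])
for n,im,rg in(("side",b,(140,190,205,275)),("top",a,(165,195,190,265))):
    m=cv2.inRange(cv2.cvtColor(im,cv2.COLOR_RGB2HSV),(130,90,40),(160,255,255)); k=np.zeros_like(m); k[rg[0]:rg[1],rg[2]:rg[3]]=255; m&=k
    v,u=np.nonzero(m)
    for z in (.135,.149):
        W=onplane(n,np.c_[u,v],z)[:,:2]-S; q=W@e; r=W@nn
        print(n,z,len(u),"along",q.min().round(4),q.max().round(4),"ends across",[(r[k].mean().round(4),k.sum()) for k in (q<-.035,q>.035)])
v=np.hstack([cv2.resize(im,None,fx=5,fy=5,interpolation=cv2.INTER_CUBIC) for im in (b[125:205,195:275],a[150:230,185:265])]); save("z7.png",v)
```

```text
t 9.35 pos [0.5519 0.0229 0.256 ] psi 100.49 zdir [ 0.013 -0.001 -1.   ] F [-0.2 -0.4  0.3] open 0.0401 q6 -0.28
lin [ 0.0573 -0.1029  0.0546] turn z -0.01
side 0.135 358 along -0.0799 0.093 ends across [(np.float64(0.0079), np.int64(83)), (np.float64(0.0097), np.int64(106))]
side 0.149 358 along -0.0874 0.0833 ends across [(np.float64(-0.0025), np.int64(100)), (np.float64(-0.0026), np.int64(79))]
top 0.135 94 along -0.0817 0.0427 ends across [(np.float64(0.0047), np.int64(71)), (np.float64(0.012), np.int64(3))]
top 0.149 94 along -0.0812 0.042 ends across [(np.float64(0.001), np.int64(71)), (np.float64(0.0083), np.int64(3))]
```

View pics/z7.png

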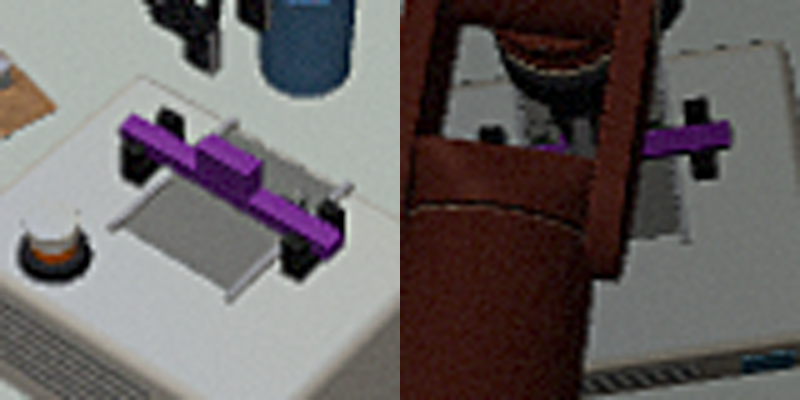

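The bar lies in both notches and is released. In the side crop it runs from (219,150) to (263,174) with the block up, centred within about 2 mm. Next I close the fingers and go above the plunger.

>>> jog_arm(
  steps=[
    {"delta_rot": [0, 0, 0], "linear": [0.019, -0.0343, 0], "grip": 0.0},
    {"delta_rot": [0, 0, 0], "linear": [0.019, -0.0343, 0], "grip": 0.0},
    {"delta_rot": [0, 0, 0], "linear": [0.019, -0.0343, 0], "grip": 0.0},
    {"delta_rot": [0, 0, 0], "linear": [0, 0, 0.03], "grip": 0.0},
    {"delta_rot": [0, 0, 0], "linear": [0, 0, 0.03], "grip": 0.0},
    {"delta_rot": [0, 0, 0], "linear": [0, 0, 0.015], "grip": 0.0},
    {"delta_rot": [0, 0, 0], "linear": [0, 0, 0], "grip": 0.0},
    {"delta_rot": [0, 0, 0], "linear": [0, 0, 0], "grip": 0.0},
    {"delta_rot": [0, 0, 0], "linear": [0, 0, 0], "grip": 0.0},
  ],
  newtons=30,
)

```text
t: 10.35
tool_pos: [0.438, 0.0604, 0.1747]
tool_rot: [2.008, 2.414, 0.002]
contact_force: [0.6, 0.4, -0.6]
opening: 0.0
grip_force: 0.0
```

Run:
```python
from h import *
to(.441,.0605,.156,100.5)
b,db=ctrl.get_image("side"); a,_=ctrl.get_image("top"); np.savez("s6.npz",b=b,a=a)
K,D,R,t=cam("side"); o=ctrl.get_obs()
p=cv2.projectPoints(np.float32([o["tool_pos"],[.441,.0605,.154]]),cv2.Rodrigues(R)[0],t,K,D)[0].reshape(-1,2); print(p)
m=cv2.inRange(cv2.cvtColor(b,cv2.COLOR_RGB2HSV),(5,110,60),(22,255,255))[150:195,190:225]; v,u=np.nonzero(m); print("orange",m.astype(bool).sum(),(u.min()+190,u.max()+190,v.min()+150,v.max()+150) if len(u) else None)
save("z8.png",cv2.resize(b[130:200,175:265],None,fx=7,fy=7,interpolation=cv2.INTER_CUBIC))
```

```text
t 10.35 pos [0.438  0.0604 0.1747] psi 100.48 zdir [ 0.002 -0.    -1.   ] F [ 0.6  0.4 -0.6] open 0.0 q6 -0.21
lin [-0.0005  0.0029  0.0187] turn z -0.02
[[203.55591 164.28464]
 [204.72379 168.52473]]
orange 22 (np.int64(194), np.int64(209), np.int64(150), np.int64(177))
```

View pics/z8.png

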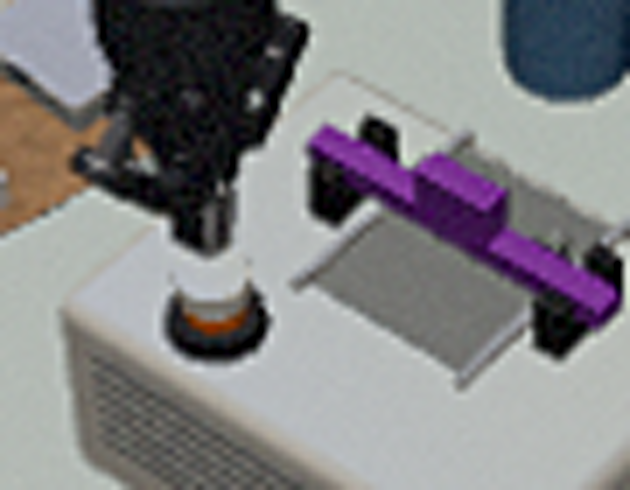

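The closed fingers stand over the cap, with the tip at about (204,165) and the cap centre at about (205,169). The orange band shows at about (206,176), and the bar is still seated. I'll descend gently and watch the force.

>>> jog_arm(
  steps=[
    {"delta_rot": [0, 0, 0], "linear": [0, 0.002, 0.008], "grip": 0.0},
    {"delta_rot": [0, 0, 0], "linear": [0, 0, 0.008], "grip": 0.0},
    {"delta_rot": [0, 0, 0], "linear": [0, 0, 0.002], "grip": 0.0},
    {"delta_rot": [0, 0, 0], "linear": [0, 0, 0], "grip": 0.0},
    {"delta_rot": [0, 0, 0], "linear": [0, 0, 0], "grip": 0.0},
  ],
)

```text
t: 10.95
tool_pos: [0.4389, 0.0609, 0.1552]
tool_rot: [-2.009, -2.415, 0.0]
contact_force: [0.3, 0.1, 0.3]
opening: -0.0
grip_force: 0.0
```

>>> jog_arm(
  steps=[
    {"delta_rot": [0, 0, 0], "linear": [0, 0, 0.002], "grip": 0.0},
    {"delta_rot": [0, 0, 0], "linear": [0, 0, 0], "grip": 0.0},
    {"delta_rot": [0, 0, 0], "linear": [0, 0, 0], "grip": 0.0},
  ],
)

```text
t: 11.25
tool_pos: [0.4393, 0.0609, 0.154]
tool_rot: [2.009, 2.415, 0.001]
contact_force: [-0.5, 1.5, 2.7]
opening: -0.0002
grip_force: 1.4
```

>>> jog_arm(
  steps=[
    {"delta_rot": [0, 0, 0], "linear": [0, 0, 0.002], "grip": 0.0},
    {"delta_rot": [0, 0, 0], "linear": [0, 0, 0], "grip": 0.0},
    {"delta_rot": [0, 0, 0], "linear": [0, 0, 0], "grip": 0.0},
  ],
)

```text
t: 11.55
tool_pos: [0.4393, 0.0609, 0.1517]
tool_rot: [2.009, 2.415, 0.001]
contact_force: [-0.5, -0.0, 3.5]
opening: 0.0002
grip_force: 1.7
```

Contact came at z ≈ 0.154 as specified, and the force follows the spring. I need about 7.7 mm more.

>>> jog_arm(
  steps=[
    {"delta_rot": [0, 0, 0], "linear": [0, 0, 0.002], "grip": 0.0},
    {"delta_rot": [0, 0, 0], "linear": [0, 0, 0.002], "grip": 0.0},
    {"delta_rot": [0, 0, 0], "linear": [0, 0, 0.002], "grip": 0.0},
    {"delta_rot": [0, 0, 0], "linear": [0, 0, 0], "grip": 0.0},
    {"delta_rot": [0, 0, 0], "linear": [0, 0, 0], "grip": 0.0},
    {"delta_rot": [0, 0, 0], "linear": [0, 0, 0], "grip": 0.0},
  ],
)

```text
t: 12.15
tool_pos: [0.4393, 0.0609, 0.1456]
tool_rot: [2.009, 2.415, 0.001]
contact_force: [-0.8, -0.2, 4.4]
opening: 0.0001
grip_force: 2.6
```

Run:
```python
from h import *
to(.439,.061,.144,100.5)
b,_=ctrl.get_image("side")
for im in (np.load("s6.npz")["b"],b):
    m=cv2.inRange(cv2.cvtColor(im,cv2.COLOR_RGB2HSV),(5,110,60),(22,255,255))[168:185,196:216]; v,u=np.nonzero(m); print("orange",len(u),(v.min()+168,v.max()+168) if len(v) else None)
```

```text
t 12.15 pos [0.4393 0.0609 0.1456] psi 100.49 zdir [ 0.001  0.    -1.   ] F [-0.8 -0.2  4.4] open 0.0001 q6 -0.21
lin [ 0.0002 -0.0003  0.0016] turn z -0.01
orange 18 (np.int64(174), np.int64(177))
orange 0 None
```

>>> jog_arm(
  steps=[
    {"delta_rot": [0, 0, 0], "linear": [0, 0, 0.0016], "grip": 0.0},
    {"delta_rot": [0, 0, 0], "linear": [0, 0, 0], "grip": 0.0},
    {"delta_rot": [0, 0, 0], "linear": [0, 0, 0], "grip": 0.0},
    {"delta_rot": [0, 0, 0], "linear": [0, 0, 0], "grip": 0.0},
  ],
)

```text
t: 12.6
tool_pos: [0.4393, 0.0609, 0.1442]
tool_rot: [2.009, 2.415, 0.001]
contact_force: [-0.0, 0.0, 4.6]
opening: -0.0001
grip_force: 2.8
```

Run:
```python
from h import *
F=[];Z=[]; s=np.load("s6.npz")["b"]
for i in range(8):
    b,db=ctrl.get_image("side"); o=ctrl.get_obs(); F.append(o["contact_force"][2]); Z.append(o["tool_pos"][2])
print("F",np.mean(F),np.std(F),"z",np.mean(Z),"t",o["t"])
# grey profile down the cap front (white cap -> orange -> black collar)
for im in (s,b): print(im[166:184,204:208].mean(1).round().astype(int).tolist())
# bar still seated, unmoved
for im in (s,b):
    m=cv2.inRange(cv2.cvtColor(im,cv2.COLOR_RGB2HSV),(130,90,40),(160,255,255))[140:190,205:275]; print(cv2.moments(m)["m10"]/cv2.moments(m)["m00"],cv2.moments(m)["m01"]/cv2.moments(m)["m00"])
```

```text
F 5.913881128921618 0.4961986229343765 z 0.14415510483930924 t 13.0
[[139, 142, 140], [188, 191, 190], [186, 190, 191], [184, 188, 189], [186, 189, 192], [186, 190, 194], [179, 182, 186], [114, 109, 102], [120, 119, 112], [130, 116, 107], [133, 52, 0], [94, 46, 20], [34, 40, 44], [17, 19, 21], [3, 2, 4], [76, 78, 79], [170, 175, 180], [190, 195, 198]]
[[58, 55, 57], [58, 56, 58], [56, 53, 53], [54, 54, 54], [52, 50, 52], [53, 52, 52], [89, 88, 88], [156, 160, 164], [194, 198, 205], [132, 129, 116], [124, 118, 110], [122, 118, 108], [38, 37, 40], [26, 20, 26], [0, 1, 0], [77, 80, 82], [172, 177, 181], [191, 195, 200]]
36.28491620111732 20.980446927374302
36.21508379888268 20.935754189944134
```

The plunger reads 5.9 N at 9.8 mm of travel, the orange band has just gone, and the bar hasn't moved. I'm handing in.

```bash
python3 -c "
from station import ctrl
print(ctrl.finish_job())"
```

```text
the job is handed in; nothing more can be done
None
```

I handed in the job at about 13 s: the purple clip bar lies released in both saddle notches, centred to about 2 mm, and the gripper is holding the plunger at about half travel (9.8 mm, 5.9 N), with the orange band just gone.

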